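# Swing the kitchen camera to the clay plates

### The job

Turn the kitchen's ceiling camera towards the stack of clay plates with its remote, the box whose stick has a round ball on top: tilt that stick well over towards the plates, hold it there for about two seconds, then bring it back and let go so that it stands upright. Do not tilt it the opposite way, leave the other remote's T-shaped stick alone, and do not shift the plates.

Things in the scene. Friction and masses are not known exactly. Their poses are not given: they have to be found in the camera images.
- remote: The camera's remote: grey plastic box, 100 mm (its x) by 130 mm (its y) by 45 mm high, screwed to the steel counter. Origin: centre of its underside, on the counter; z up, x and y along its sides. The plates stand about 0.26 m off one of its two y ends, a lidded white tub (170 x 200 x 85 mm) off the other. The stick pivots 45 mm above the origin, in a rubber boot that reaches 25 mm up from the box.
- ball (a point): Centre of the white plastic 30 mm ball on the camera remote's stick (steel stem 12 mm thick), 70 mm above its pivot: 115 mm above the counter when upright. It tilts any way, to stops at 31 degrees; springs (3 N at the ball at 20 degrees) return it upright when let go. At 25 degrees the ball's centre is 30 mm to the side and 7 mm lower. Site z: up along the stick.
- plates (a point): Centre (44 mm up) of the stack of six brown clay plates, 200 mm across and 88 mm high, loose on the counter, about 3 kg.
- t_handle (a point): Other remote, to be left alone: centre of its T-shaped handle, a white bar 60 x 18 x 18 mm across a stem, 115 mm above the counter, on an equal grey box 0.19 m nearer to or farther from the robot. Sprung in the same way. Site z: up along the stick. A pepper mill (52 mm across, 134 mm high) and a clay mug (76 mm across, 85 mm high) stand 0.18 m to either side of it.
Mind the look-alikes: they are no part of the job. What is shaped like the part that bears plates but red is not meant.

How it is judged:
On the way:
1. the ball-topped stick is held tilted towards the plates: ball at least 19 mm (16 degrees) along the box's y axis to the plates' side and within 16 mm (13 degrees) of straight across it, for 1.5 s (((y of plates in the frame of remote above 0 m and y of ball in the frame of remote above 0.019 m) or (y of plates in the frame of remote below 0 m and y of ball in the frame of remote below -0.019 m)) and x of ball in the frame of remote between -0.016 and 0.016 m), for 1.5 s.
At the end, for the whole second after the job is handed in: The ball-topped stick has been held over towards the plates and stands upright again (within 6 degrees); the T-shaped stick is upright (within 6 degrees) and the plates are within 30 mm of where they stood (angle between each of ball, t_handle's own z axis and vertical below 0.1 rad and distance of plates from where it was at the start of the episode below 0.03 m); the robot touches nothing.
It fails at once if the ball-topped stick is tilted the opposite way, away from the plates, by more than 16 degrees (19 mm) ((y of plates in the frame of remote below 0 m and y of ball in the frame of remote above 0.019 m) or (y of plates in the frame of remote above 0 m and y of ball in the frame of remote below -0.019 m)).
It fails at once if the T-shaped stick is tilted by more than 11 degrees (angle between t_handle's own z axis and vertical above 0.2 rad).
It fails at once if the plates are shifted by more than 30 mm (distance of plates from where it was at the start of the episode above 0.03 m).
It also fails if it takes over 35 s, if anything falls off the work surface, if the arm or the gripper's body presses on something with over 40 N, if the wrist force passes 120 N, or if a joint passes its speed limit or range.

### The arm

A 6-joint arm with a two-finger parallel gripper is mounted at the origin on the work surface. World frame = base frame: x ahead of the robot, y to its left, z up, the work surface at z = 0. Lengths are in m, angles in rad, forces in N, time in s.
With the tool pointing down it reaches from about 0.35 to 0.775 m from the base axis. Payload 5.5 kg.
Tool frame: the origin (TCP) lies at the very end of the fingers, on their centre line; the grasp point (between the pads) lies 19 mm behind it; z points along the fingers, x is the direction in which the jaws open and shut, and the axes are right-handed (so a half turn about z gives the same grasp; the last joint's range is limited). The gripper opens to 85 mm and grips with 20 to 120 N. Pads are 22 mm wide; open, the fingers measure 114 mm over their backs; the gripper's body (76 mm by 85 mm) begins 54 mm behind the grasp point. The pads swing forward as they close: fully open they stand 13 mm farther back than shut.
Start: joints at [-1.391, 0.313, 0.046, 1.304, 0, 1.431], TCP at [0.181, -0.546, 0.194] pointing down, gripper open.
Joint ranges: [-2.76, 2.76], [-0.86, 1.69], [-1.03, 1.26], [-2.2, 2.34], [-1.47, 1.5], [-3.14, 3.14]. Speed limits (rad/s): [2.57, 2.57, 3.14, 3.14, 3.14, 3.14].

### API

Orientations are given as a unit quaternion [w, x, y, z].
In Python, from workcell import monitor, eyes, ticket gives the robot as it stands.
- The arm moves only by the tool send_rows, never from a script. Its argument "targets" is a list of rows, each a list of 5 numbers: the shift along the world's x, y, z in m, then the turn about the world's z in degrees, then the closure in counts, from 0 (fully open) to 255 (shut). A call has 1 to 12 rows; each row shifts and turns the commanded pose from where the row before left it; what a row does not reach is not made up. A row lasts 1/10 s, in which the tool goes at most 50 mm and 8.59 degrees, less where a joint would pass 70% of its speed; a pose out of reach is approached as far as the arm can. A call is refused whole if a number of a shift passes 0.05 or a number of a turn 8.59, either way. A call with a gripper value outside its range is refused whole. The fingers move at their own pace and stop on an object; "newtons" is the grip in N (left out, the last holds). Time passes only in rows, so rows that do not move let the fingers close. It gives the time, the measured TCP pose, the force and the opening at its end, in the units of the state.
- monitor.get_state(): the state, without advancing time (a new reading comes with each control period).
- eyes.read_camera(name): name is "scene" or "top" or "wrist"; returns a dict with "img" (480x640x3 uint8, red, green, blue), "z_map" (480x640 float32, m along the optical axis (not along the pixel's ray), 0 where there is no reading), "camera_matrix" (3x3 intrinsics, pixels), "pose" (4x4, takes a point from camera to world coordinates); the wrist camera has in their place "T_tool_cam" (4x4, takes a point from camera to tool coordinates, whose origin is the TCP and whose axes are the tool frame's). Camera axes: x right, y down, z forward; pixel columns grow to the right and rows downward; lengths in m; the calibration is good to about 2 mm. A picture is of the moment at which its call begins: read the wrist's pose just before it.
- ticket.hand_in(): hands the job in, once; it reports no verdict.
Trained networks look in the newest picture that a camera, given by its name, has taken for a name from the list of things; names that differ only in an ending like _2 or _b are one class to them, and where a whole thing is asked for, a point or a joint stands for the part that bears it (a point fixed in the world has none). Each returns a list of dicts, best first, with "conf" (0 to 1); they miss things now and then, are a little off and sometimes report something else, mostly with a low value. They report only what shows in the picture. A call takes as long as a camera call. They do not tell look-alikes from the thing itself.
- eyes.spot_in(name, camera): "xyz" ([x, y, z] in m, in world coordinates, good to about 4 mm: the middle of the surface that is visible of it).
- eyes.tip_of(name, camera): "xyz" ([x, y, z] in m, in world coordinates, good to about 4 mm: a listed point, or the origin of a listed thing).
The state is a dict: "clock": time; "joint_pos": joint angles; "qvel": joint speeds; "tau": joint torques, N m; "tcp_pos": TCP position; "orientation": TCP orientation; "wrist_force": force on the tool from outside, world axes, zero at the start; "ft_torque": the same for the moment, N m; "finger_gap": finger opening in m.
Only numpy, scipy, OpenCV 4.12 (cv2) and the standard library are available. Lean on these libraries where they do the work, as an engineer would, in place of code of your own. Each camera call takes 0.05 s, during which the arm holds its last target.

## Working session

There is one attempt and no reset: what is moved stays moved. The work goes in short steps, Python scripts to look and compute and a tool call to move; the robot and the scene stay as the last step left them, time stands still between calls to the robot, and variables do not carry over. Pictures are saved under pics/ and viewed, and the job is handed in when it is done.

Besides the shell and the picture viewer there is one more tool, called by a JSON object that holds its "method" and its "body". send_rows: Moves the arm, as the interface text tells. Its arguments: {"type":"object","properties":{"targets":{"type":"array"},"newtons":{"type":"number"}},"required":["targets"]}

```bash
mkdir -p pics
python3 - <<'E'
from workcell import monitor, eyes
import cv2,numpy as np
s=monitor.get_state();print(s['clock'],s['tcp_pos'],s['orientation'],s['finger_gap'],s['wrist_force'])
for c in ['scene','top']:
    r=eyes.read_camera(c);cv2.imwrite(f'pics/{c}0.png',r['img'][:,:,::-1])
    print(c,r['camera_matrix'].tolist(),r['pose'].round(3).tolist())
    for n in ['remote','ball','plates','t_handle']:
        print(n,'tip',[(np.round(d['xyz'],3).tolist(),round(d['conf'],2)) for d in eyes.tip_of(n,c)],'spot',[(np.round(d['xyz'],3).tolist(),round(d['conf'],2)) for d in eyes.spot_in(n,c)])
E
```

```text
0.0 [ 0.18065019 -0.54524971  0.19290767] [-6.45340086e-04  8.10674973e-01 -5.85495693e-01 -6.81380096e-04] 0.08532896431833453 [ 0.14042866  0.97365935 -0.53712589]
scene [[497.98310932134615, 0.0, 314.89170672910956], [0.0, 497.98310932134615, 240.71581922735237], [0.0, 0.0, 1.0]] [[-0.028, 0.595, -0.803, 1.598], [1.0, 0.027, -0.015, 0.156], [0.013, -0.803, -0.595, 0.841], [0.0, 0.0, 0.0, 1.0]]
remote tip [([0.48, -0.018, 0.003], 0.91), ([0.675, -0.026, 0.112], 0.21)] spot [([0.508, -0.013, 0.047], 0.98)]
ball tip [([0.485, -0.017, 0.114], 0.71)] spot [([0.494, -0.012, 0.068], 0.69)]
plates tip [([0.448, 0.537, 0.042], 0.98), ([0.499, 0.234, 0.041], 0.95)] spot [([0.484, 0.531, 0.077], 0.64)]
t_handle tip [([0.675, -0.027, 0.113], 0.57)] spot [([0.68, -0.026, 0.078], 0.68)]
top [[482.08174797782743, 0.0, 321.0236291937648], [0.0, 482.08174797782743, 241.9479105035549], [0.0, 0.0, 1.0]] [[-0.01, -0.998, 0.067, 0.501], [-1.0, 0.01, 0.001, 0.13], [-0.002, -0.067, -0.998, 1.19], [0.0, 0.0, 0.0, 1.0]]
remote tip [([0.481, -0.018, 0.0], 0.69)] spot [([0.484, -0.015, 0.046], 0.91)]
ball tip [([0.485, -0.018, 0.113], 0.84)] spot [([0.486, -0.016, 0.059], 0.74)]
plates tip [([0.447, 0.536, 0.041], 0.81), ([0.498, 0.229, 0.043], 0.75)] spot [([0.449, 0.531, 0.077], 0.79), ([0.495, 0.233, 0.083], 0.66)]
t_handle tip [] spot [([0.671, -0.028, 0.117], 0.59)]
```

View pics/scene0.png

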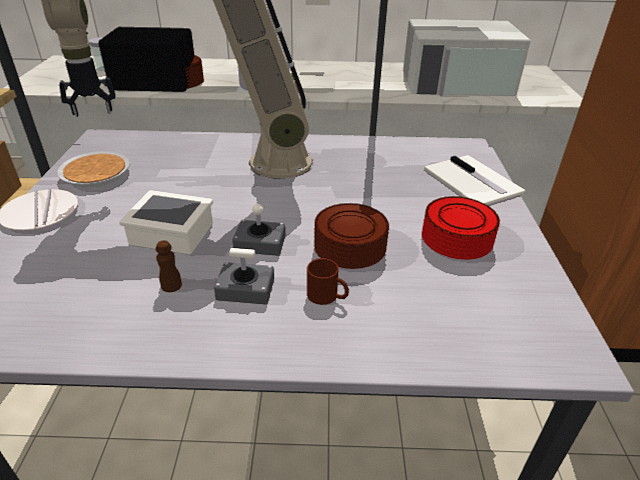

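View pics/top0.png

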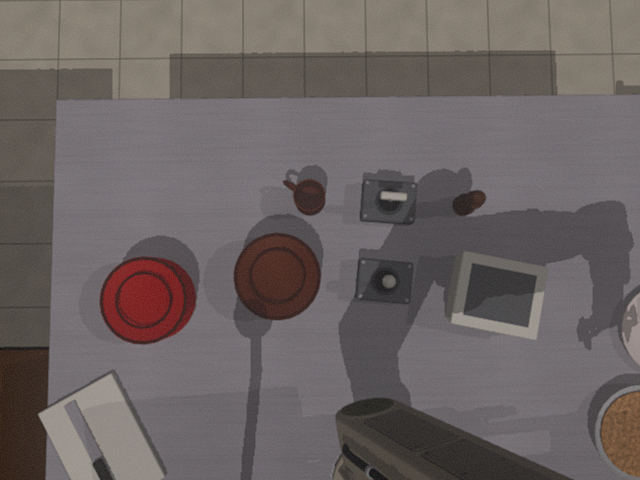

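The scene picture shows the ball-topped stick at about (258,212) and the T-stick at (243,255). There are two plate stacks: brown at (350,235) and red at (460,227). The brown stack matches "clay plates" and stands about 0.25 m off the remote; the red one is the look-alike. Next I'll confirm in a crop and measure the box yaw.

Run:
```python
from workcell import monitor, eyes
import cv2,numpy as np
r=eyes.read_camera('scene');im=r['img'][:,:,::-1]
cv2.imwrite('pics/crop1.png',cv2.resize(im[180:320,200:400],None,fx=4,fy=4,interpolation=cv2.INTER_CUBIC))
for c in ['top','scene']:
    r=eyes.read_camera(c) 
    K=r['camera_matrix'];T=r['pose'];z=r['z_map']
    v,u=np.mgrid[:480,:640]
    P=np.stack([(u-K[0,2])/K[0,0]*z,(v-K[1,2])/K[1,1]*z,z],-1)@T[:3,:3].T+T[:3,3]
    for nm,cx,cy in [('ballbox',.481,-.018),('Tbox',.673,-.027)]:
        m=(abs(P[...,0]-cx)<.075)&(abs(P[...,1]-cy)<.09)&(P[...,2]>.035)&(P[...,2]<.055)&(z>0)
        q=P[m][:,:2].astype(np.float32)
        (c0,wh,a)=cv2.minAreaRect(q*1000);print(c,nm,len(q),np.round(c0,1),np.round(wh,1),a)
        m=(abs(P[...,0]-cx)<.075)&(abs(P[...,1]-cy)<.09)&(P[...,2]>.1)&(z>0)
        print('  top pts',P[m].mean(0).round(4),P[m].min(0).round(3),P[m].max(0).round(3))
```

```text
top ballbox 2011 [485.3 -19.4] [130.1 100. ] 83.90658569335938
  top pts [ 0.4854 -0.018   0.1248] [ 0.471 -0.032  0.115] [ 0.5   -0.005  0.133]
top Tbox 1861 [676.3 -33.3] [130.6 100.3] 85.40027618408203
  top pts [ 0.6754 -0.0325  0.1221] [ 0.666 -0.063  0.11 ] [ 0.686 -0.003  0.129]
scene ballbox 971 [485.9 -19.4] [129.6 105.1] 83.95880889892578
  top pts [ 0.4923 -0.0189  0.1211] [ 0.475 -0.033  0.1  ] [ 0.505 -0.006  0.133]
scene Tbox 1350 [677.2 -33.7] [132.6 103.8] 86.02762603759766
  top pts [ 0.6806 -0.0325  0.1199] [ 0.665 -0.063  0.1  ] [ 0.688 -0.003  0.128]
```

View pics/crop1.png

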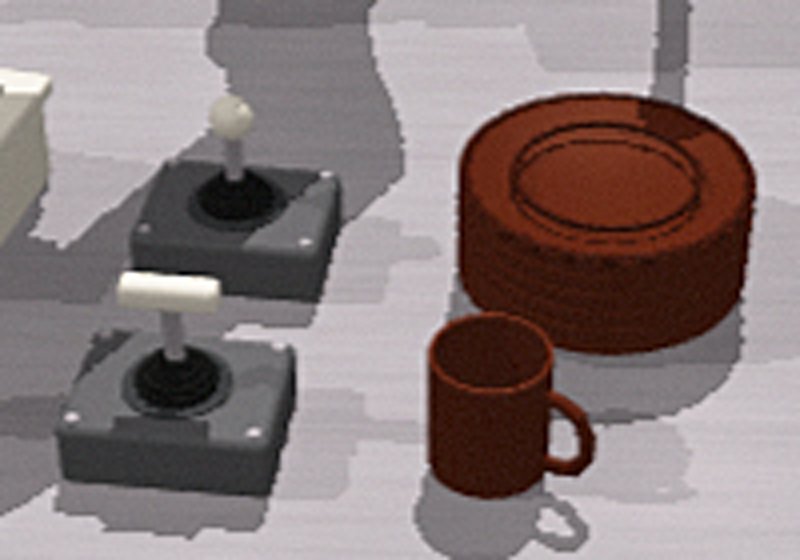

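The crop shows the ball stick at crop (230,118) on the box nearer the robot. The T-bar is at (170,292) and the brown clay stack at (605,220). So the target is the ball at (0.4855, -0.0185, 0.115), with the box at yaw about -5° and the plates on its +y side. I'll approach in the air.

{"method": "send_rows", "body": {"targets": [[0,0,0.03,0,0],[0.02,0.035,0.01,6,0],[0.022,0.038,0,6,0],[0.022,0.038,0,6,0],[0.022,0.038,0,6,0],[0.022,0.038,0,6,0],[0.022,0.038,0,6,0],[0.022,0.038,0,6,0],[0.022,0.038,0,6,0],[0.022,0.038,0,6,0],[0.022,0.038,0,6,0],[0.022,0.038,0,6,0]]}}

```text
clock: 2.25
tcp_pos: [0.4214, -0.1293, 0.2342]
orientation: [0.0, 0.999, -0.047, 0.001]
wrist_force: [0.5, -0.9, 0.8]
finger_gap: 0.0854
```

{"method": "send_rows", "body": {"targets": [[0.021,0.037,0,0,0],[0.021,0.037,0,0,0],[0.021,0.037,-0.01,0,0],[0,0,-0.02,0,0],[0,0,0,0,0],[0,0,0,0,0]]}}

```text
clock: 2.85
tcp_pos: [0.4832, -0.0199, 0.2038]
orientation: [0.0, 0.999, -0.049, -0.001]
wrist_force: [-0.1, -0.7, 0.6]
finger_gap: 0.0851
```

Run:
```python
from workcell import monitor, eyes
import cv2,numpy as np
s=monitor.get_state();print(s['clock'],s['tcp_pos'],s['orientation'])
r=eyes.read_camera('wrist');cv2.imwrite('pics/w1.png',r['img'][:,:,::-1])
for n in ['ball','t_handle','remote']:
    print(n,[(np.round(d['xyz'],3).tolist(),round(d['conf'],2)) for d in eyes.tip_of(n,'wrist')])
```

```text
2.85 [ 0.48322311 -0.01989543  0.20383491] [ 1.28038972e-05  9.98775210e-01 -4.94750737e-02 -5.44742144e-04]
ball [([0.487, -0.021, 0.114], 0.79)]
t_handle [([0.677, -0.027, 0.114], 0.82)]
remote [([0.484, -0.016, -0.001], 0.72)]
```

View pics/w1.png

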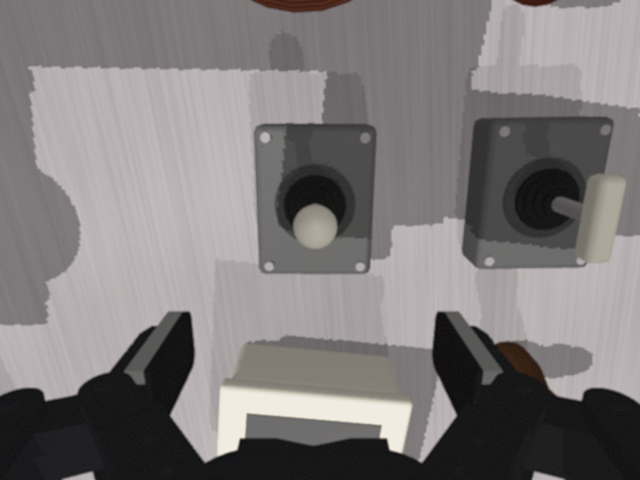

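The wrist view shows the ball at (315,226), centred between the fingers (midpoint about x=314). The T-bar is far to the right at (600,218). Now I'll descend and close gently.

{"method": "send_rows", "body": {"targets": [[0.002,0.001,-0.03,0,0],[0,0,-0.03,0,0],[0,0,-0.03,0,0],[0,0,-0.016,0,0],[0,0,0,0,0],[0,0,0,0,0]], "newtons": 20}}

```text
clock: 3.65
tcp_pos: [0.4861, -0.0195, 0.0987]
orientation: [0.0, 0.999, -0.05, 0.0]
wrist_force: [1.0, 0.9, -0.4]
finger_gap: 0.0853
```

{"method": "send_rows", "body": {"targets": [[0,0,0,0,100],[0,0,0,0,130],[0,0,0,0,160],[0,0,0,0,190],[0,0,0,0,190],[0,0,0,0,190],[0,0,0,0,190],[0,0,0,0,190]], "newtons": 20}}

```text
clock: 4.45
tcp_pos: [0.4857, -0.0189, 0.0978]
orientation: [-0.0, 0.999, -0.049, -0.0]
wrist_force: [0.3, -0.6, 0.4]
finger_gap: 0.0219
```

Run:
```python
from workcell import monitor, eyes
import cv2,numpy as np
s=monitor.get_state();print(s['clock'],s['tcp_pos'],s['finger_gap'],s['wrist_force'])
r=eyes.read_camera('scene');cv2.imwrite('pics/s2.png',cv2.resize(r['img'][120:320,160:400,::-1],None,fx=3,fy=3))
```

```text
4.45 [ 0.48573998 -0.01885469  0.09777834] 0.021923067097574814 [ 0.3239642  -0.55162352  0.37054221]
```

View pics/s2.png

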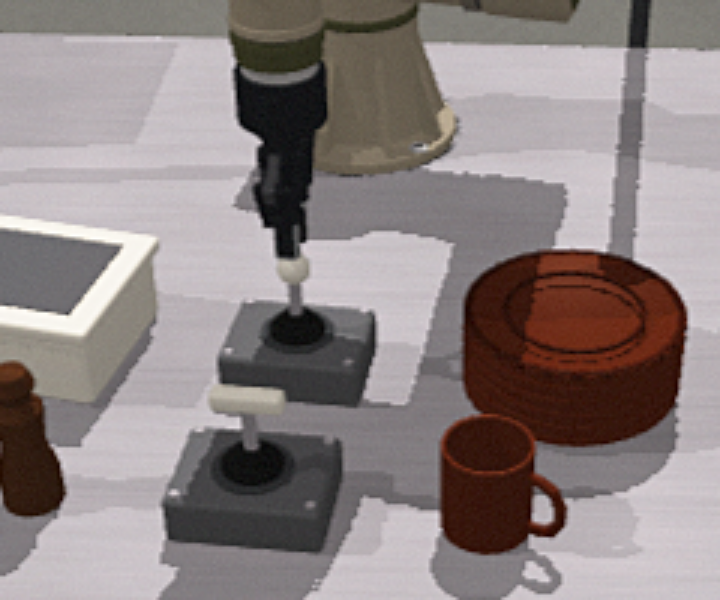

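The gap of 21.9 mm is what the command alone would give, so the ball isn't between the pads. The picture shows the fingertips just above and behind the ball, at (290,250). I'll measure where the tips really are.

Run:
```python
from workcell import monitor, eyes
import cv2,numpy as np
r=eyes.read_camera('wrist');cv2.imwrite('pics/w2.png',r['img'][:,:,::-1])
print(r['T_tool_cam'].round(3).tolist())
r=eyes.read_camera('scene');im=r['img'];K=r['camera_matrix'];T=r['pose'];z=r['z_map']
cv2.imwrite('pics/s3.png',cv2.resize(im[160:260,220:300,::-1],None,fx=6,fy=6,interpolation=cv2.INTER_NEAREST))
v,u=np.mgrid[:480,:640]
P=np.stack([(u-K[0,2])/K[0,0]*z,(v-K[1,2])/K[1,1]*z,z],-1)@T[:3,:3].T+T[:3,3]
for vv in range(186,220,2):print(vv,[(uu,*P[vv,uu].round(3),int(im[vv,uu].mean())) for uu in (253,257,261)])
```

```text
[[1.0, -0.001, -0.001, 0.0], [0.001, 0.956, 0.295, -0.075], [0.0, -0.295, 0.956, -0.18], [0.0, 0.0, 0.0, 1.0]]
186 [(253, np.float64(0.547), np.float64(-0.016), np.float64(0.223), 22), (257, np.float64(0.508), np.float64(-0.012), np.float64(0.201), 20), (261, np.float64(0.469), np.float64(-0.008), np.float64(0.178), 5)]
188 [(253, np.float64(0.547), np.float64(-0.017), np.float64(0.217), 16), (257, np.float64(0.513), np.float64(-0.012), np.float64(0.198), 18), (261, np.float64(0.47), np.float64(-0.008), np.float64(0.173), 102)]
190 [(253, np.float64(0.539), np.float64(-0.018), np.float64(0.207), 14), (257, np.float64(0.509), np.float64(-0.013), np.float64(0.189), 26), (261, np.float64(0.473), np.float64(-0.008), np.float64(0.168), 40)]
192 [(253, np.float64(0.523), np.float64(-0.021), np.float64(0.192), 16), (257, np.float64(0.52), np.float64(-0.012), np.float64(0.19), 13), (261, np.float64(0.475), np.float64(-0.008), np.float64(0.164), 33)]
194 [(253, np.float64(0.526), np.float64(-0.021), np.float64(0.188), 17), (257, np.float64(0.527), np.float64(-0.011), np.float64(0.189), 11), (
[... 1918 characters left out ...]
np.float64(0.492), np.float64(-0.009), np.float64(0.112), 120)]
214 [(253, np.float64(0.34), np.float64(-0.056), np.float64(0.003), 198), (257, np.float64(0.493), np.float64(-0.02), np.float64(0.106), 115), (261, np.float64(0.338), np.float64(-0.032), np.float64(0.003), 206)]
216 [(253, np.float64(0.35), np.float64(-0.055), np.float64(0.003), 199), (257, np.float64(0.489), np.float64(-0.021), np.float64(0.097), 87), (261, np.float64(0.348), np.float64(-0.031), np.float64(0.002), 198)]
218 [(253, np.float64(0.357), np.float64(-0.054), np.float64(0.0), 195), (257, np.float64(0.49), np.float64(-0.021), np.float64(0.091), 90), (261, np.float64(0.361), np.float64(-0.029), np.float64(0.004), 197)]
```

View pics/w2.png

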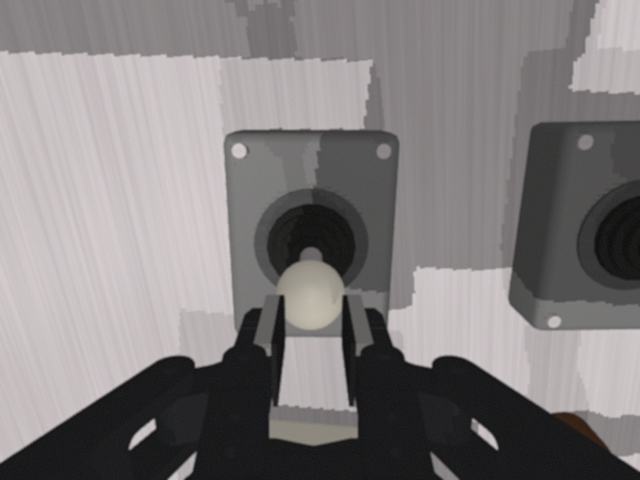

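View pics/s3.png

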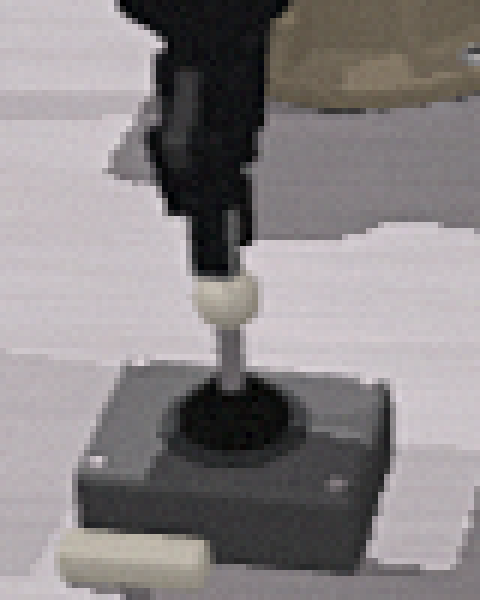

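Run:
```python
from workcell import monitor, eyes
import cv2,numpy as np
s=monitor.get_state();print(s['clock'],s['tcp_pos'],s['finger_gap'],s['joint_pos'])
r=eyes.read_camera('wrist');K=r['camera_matrix'];T=r['T_tool_cam'];z=r['z_map'];print(K[0,0],K[:2,2])
v,u=np.mgrid[:480,:640]
P=np.stack([(u-K[0,2])/K[0,0]*z,(v-K[1,2])/K[1,1]*z,z],-1)@T[:3,:3].T+T[:3,3]
for vv in (275,285,300,310,320,340,360,400):print(vv,[(uu,*(P[vv,uu]*1000).round(0).astype(int).tolist()) for uu in (262,270,277,310,348,357,365)])
```

```text
4.6 [ 0.48573885 -0.01889754  0.09777882] 0.022183878271457003 [-2.04183152e-01  1.95937947e-01 -3.51841613e-01  1.02302498e+00
 -3.85174450e-05  1.46566623e+00]
410.04655637375555 [313.01180917 239.05278061]
275 [(262, -31, 20, 52), (270, -26, 19, 51), (277, -22, 20, 52), (310, -1, -12, -25), (348, 21, 19, 49), (357, 26, 19, 49), (365, 32, 21, 54)]
285 [(262, -31, 27, 53), (270, -27, 27, 53), (277, -22, 26, 51), (310, -1, -9, -30), (348, 21, 25, 49), (357, 27, 27, 53), (365, 32, 27, 52)]
300 [(262, -32, 37, 53), (270, -15, -10, -45), (277, -13, -10, -45), (310, -1, -3, -31), (348, 13, -11, -47), (357, 16, -10, -45), (365, 32, 37, 52)]
310 [(262, -18, -7, -46), (270, -15, -10, -54), (277, -12, -11, -54), (310, -1, 0, -33), (348, 12, -10, -54), (357, 15, -10, -53), (365, 19, -6, -46)]
320 [(262, -16, -10, -61), (270, -14, -10, -60), (277, -12, -10, -60), (310, -1, 5, -32), (348, 11, -10, -60), (357, 14, -11, -61), (365, 17, -10, -61)]
340 [(262, -15, -10, -73), (270, -13, -10, -73), (277, -11, -10, -72), (310, -2, 91, 97), (348, 11, -6, -67), (357, 13, -10, -73), (365, 15, -10, -73)]
360 [(262, -14, -11, -85), (270, -12, -6, -77), (277, -11, -4, -74), (310, -2, 109, 97), (348, 11, 0, -68), (357, 13, -6, -76), (365, 14, -12, -86)]
400 [(262, -11, -17, -107), (270, -12, 4, -81), (277, -11, 10, -75), (310, -3, 147, 98), (348, 28, 147, 97), (357, 13, 4, -82), (365, 11, -16, -107)]
```

The cameras agree: the wrist depth puts the fingertips at tool z of about -42 mm and the scene camera puts them at z of about 0.139. So the real tips end roughly 41 mm behind the reported TCP, which contradicts the description. The counter and the ball read correctly against the tool frame. I'll trust the cameras, open the fingers, descend another 42 mm and check before closing.

{"method": "send_rows", "body": {"targets": [[0,0,0,0,50],[0,0,0,0,50],[0,0,0,0,50],[0,0,0,0,50],[0,0,0,0,50],[0,0,0,0,50]]}}

```text
clock: 5.25
tcp_pos: [0.4858, -0.0189, 0.0978]
orientation: [0.0, 0.999, -0.05, 0.0]
wrist_force: [-0.2, -0.2, -0.6]
finger_gap: 0.0688
```

{"method": "send_rows", "body": {"targets": [[0,0,-0.01,0,50],[0,0,-0.01,0,50],[0,0,-0.01,0,50],[0,0,-0.01,0,50],[0,0,-0.002,0,50],[0,0,0,0,50]]}}

```text
clock: 5.85
tcp_pos: [0.4852, -0.0188, 0.0551]
orientation: [-0.0, 0.999, -0.05, -0.001]
wrist_force: [-0.2, 1.1, 0.4]
finger_gap: 0.0689
```

Run:
```python
from workcell import monitor, eyes
import cv2,numpy as np
s=monitor.get_state();print(s['clock'],s['tcp_pos'],s['finger_gap'],s['wrist_force'])
r=eyes.read_camera('wrist');a=r['img'][:,:,::-1]
r=eyes.read_camera('scene');b=cv2.resize(r['img'][160:260,200:320,::-1],(576,480))
cv2.imwrite('pics/c4.png',cv2.resize(np.hstack([a,b]),None,fx=.65,fy=.65))
```

```text
5.85 [ 0.48515112 -0.01877969  0.05505213] 0.06891319163056675 [-0.22273389  1.10433834  0.42616507]
```

View pics/c4.png

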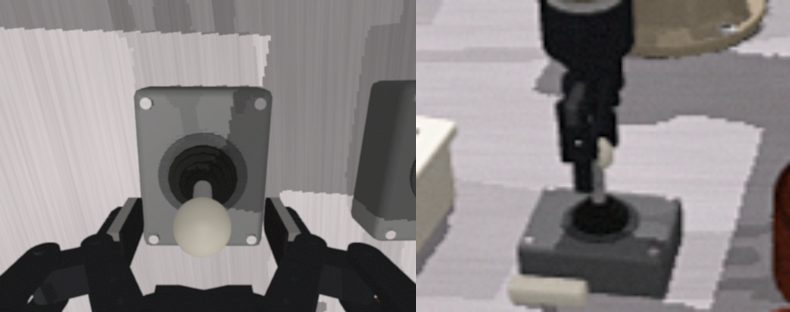

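Now the tips are at ball depth, with the wrist view showing the ball at (202,227) centred between the pads. In the scene view the front finger passes in front of the ball down to the stem. Closing now.

{"method": "send_rows", "body": {"targets": [[0,0,0,0,110],[0,0,0,0,140],[0,0,0,0,160],[0,0,0,0,175],[0,0,0,0,190],[0,0,0,0,190],[0,0,0,0,190]], "newtons": 20}}

```text
clock: 6.65
tcp_pos: [0.486, -0.0189, 0.0562]
orientation: [0.0, 0.999, -0.05, 0.0]
wrist_force: [-1.3, -0.3, 4.6]
finger_gap: 0.0285
```

Run:
```python
from workcell import monitor, eyes
import cv2,numpy as np
s=monitor.get_state();print(s['clock'],s['tcp_pos'],s['finger_gap'],s['wrist_force'])
r=eyes.read_camera('wrist');a=r['img'][:,:,::-1]
r=eyes.read_camera('scene');b=cv2.resize(r['img'][160:260,200:320,::-1],(576,480))
cv2.imwrite('pics/c5.png',cv2.resize(np.hstack([a,b]),None,fx=.65,fy=.65))
```

```text
6.65 [ 0.48604404 -0.01893892  0.05617711] 0.028465697632621367 [-1.32986054 -0.25755601  4.62340696]
```

View pics/c5.png

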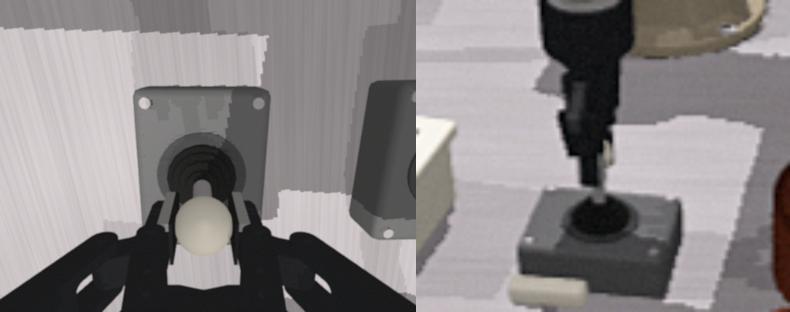

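Gripped: the gap is 28.5 mm, as expected on the 30 mm ball. Now I'll tilt 28 mm towards the plates (+y) along an arc and hold.

{"method": "send_rows", "body": {"targets": [[0,0.004,0,0,190],[0,0.004,-0.0005,0,190],[0.001,0.004,-0.0005,0,190],[0,0.004,-0.001,0,190],[0,0.004,-0.001,0,190],[0.001,0.004,-0.001,0,190],[0,0.004,-0.002,0,190],[0,0,0,0,190],[0,0,0,0,190]]}}

```text
clock: 7.65
tcp_pos: [0.4877, 0.0092, 0.0498]
orientation: [0.0, 0.999, -0.049, -0.0]
wrist_force: [-0.1, -2.4, 2.7]
finger_gap: 0.0285
```

Run:
```python
from workcell import monitor, eyes
import cv2,numpy as np
s=monitor.get_state();print(s['clock'],s['tcp_pos'],s['finger_gap'],s['wrist_force'])
r=eyes.read_camera('wrist');a=r['img'][:,:,::-1]
for c in ['wrist','scene']:
  if c=='scene': r=eyes.read_camera('scene');b=cv2.resize(r['img'][160:260,200:320,::-1],(576,480))
  print(c,[(np.round(d['xyz'],3).tolist(),round(d['conf'],2)) for d in eyes.tip_of('ball',c)])
cv2.imwrite('pics/c6.png',cv2.resize(np.hstack([a,b]),None,fx=.65,fy=.65))
```

```text
7.65 [0.48765189 0.00919579 0.04975995] 0.028488978270702455 [-0.11957521 -2.4259562   2.66742594]
wrist [([0.492, 0.005, 0.109], 0.91)]
scene [([0.489, 0.009, 0.111], 0.58)]
```

View pics/c6.png

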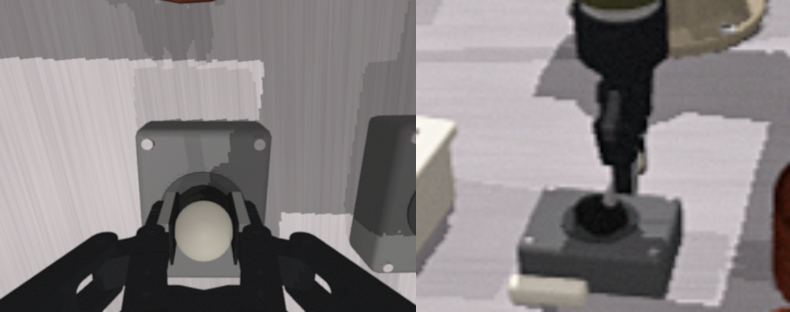

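The stick is visibly tilted towards the plates and the ball has moved about 26 mm (y from -0.0185 to about +0.008). Holding for over 2 s.

{"method": "send_rows", "body": {"targets": [[0,0.001,0,0,190],[0,0,0,0,190],[0,0,0,0,190],[0,0,0,0,190],[0,0,0,0,190],[0,0,0,0,190],[0,0,0,0,190],[0,0,0,0,190],[0,0,0,0,190],[0,0,0,0,190],[0,0,0,0,190],[0,0,0,0,190]]}}

```text
clock: 9.05
tcp_pos: [0.4876, 0.0099, 0.0496]
orientation: [0.0, 0.999, -0.05, -0.0]
wrist_force: [0.1, -5.0, -0.8]
finger_gap: 0.0287
```

{"method": "send_rows", "body": {"targets": [[0,0,0,0,190],[0,0,0,0,190],[0,0,0,0,190],[0,0,0,0,190],[0,0,0,0,190],[0,0,0,0,190],[0,0,0,0,190],[0,0,0,0,190]]}}

```text
clock: 9.85
tcp_pos: [0.4876, 0.0099, 0.0496]
orientation: [0.0, 0.999, -0.05, -0.0]
wrist_force: [0.8, -5.4, -1.4]
finger_gap: 0.0281
```

{"method": "send_rows", "body": {"targets": [[0,-0.005,0.002,0,190],[-0.001,-0.004,0.001,0,190],[0,-0.004,0.001,0,190],[0,-0.004,0.001,0,190],[-0.001,-0.004,0.0005,0,190],[0,-0.004,0.0005,0,190],[0,-0.004,0,0,190],[0,0,0,0,190],[0,0,0,0,190]]}}

```text
clock: 10.75
tcp_pos: [0.4857, -0.0188, 0.0559]
orientation: [-0.0, 0.999, -0.05, 0.0]
wrist_force: [-0.5, 1.2, -0.2]
finger_gap: 0.0285
```

{"method": "send_rows", "body": {"targets": [[0,0,0,0,150],[0,0,0,0,110],[0,0,0,0,50],[0,0,0,0,30],[0,0,0,0,30],[0,0,0,0,30],[0,0,0,0,30]]}}

```text
clock: 11.45
tcp_pos: [0.4858, -0.0189, 0.0558]
orientation: [0.0, 0.999, -0.05, 0.0]
wrist_force: [-0.1, -0.1, 0.0]
finger_gap: 0.0752
```

{"method": "send_rows", "body": {"targets": [[0,0,0.01,0,30],[0,0,0.03,0,0],[0,0,0.04,0,0],[0,0,0.04,0,0],[0,0,0.04,0,0],[0,0,0.02,0,0],[0,-0.04,0,0,0],[0,-0.04,0,0,0],[0,-0.04,0,0,0],[0,0,0,0,0],[0,0,0,0,0]]}}

```text
clock: 12.55
tcp_pos: [0.4855, -0.1396, 0.2363]
orientation: [-0.0, 0.999, -0.051, 0.0]
wrist_force: [0.1, 0.9, -0.1]
finger_gap: 0.0851
```

Run:
```python
from workcell import monitor, eyes
import cv2,numpy as np
s=monitor.get_state();print(s['clock'],s['tcp_pos'],s['finger_gap'],s['wrist_force'])
r=eyes.read_camera('scene');cv2.imwrite('pics/s7.png',cv2.resize(r['img'][100:320,160:400,::-1],None,fx=2.7,fy=2.7))
for n in ['ball','plates','t_handle']:print(n,[(np.round(d['xyz'],3).tolist(),round(d['conf'],2)) for d in eyes.tip_of(n,'scene')])
K=r['camera_matrix'];T=r['pose'];z=r['z_map'];v,u=np.mgrid[:480,:640]
P=np.stack([(u-K[0,2])/K[0,0]*z,(v-K[1,2])/K[1,1]*z,z],-1)@T[:3,:3].T+T[:3,3]
for cx,cy in [(.481,-.018),(.673,-.027)]:
    m=(abs(P[...,0]-cx)<.075)&(abs(P[...,1]-cy)<.09)&(P[...,2]>.1)&(P[...,2]<.14)&(z>0);print('top pts',P[m].mean(0).round(4))
r=eyes.read_camera('top');print([(np.round(d['xyz'],3).tolist(),round(d['conf'],2)) for n in ['ball','plates'] for d in eyes.tip_of(n,'top')])
```

```text
12.55 [ 0.48553947 -0.13959662  0.23625048] 0.08510156411164187 [ 0.0781861   0.8512615  -0.06351635]
ball [([0.486, -0.019, 0.114], 0.52)]
plates [([0.496, 0.235, 0.043], 0.82), ([0.443, 0.54, 0.04], 0.58)]
t_handle [([0.675, -0.026, 0.111], 0.93)]
top pts [ 0.4923 -0.0194  0.1211]
top pts [ 0.6806 -0.0325  0.1199]
[([0.485, -0.022, 0.112], 0.89), ([0.676, -0.028, 0.116], 0.62), ([0.494, 0.229, 0.046], 0.87), ([0.445, 0.538, 0.041], 0.63)]
```

View pics/s7.png

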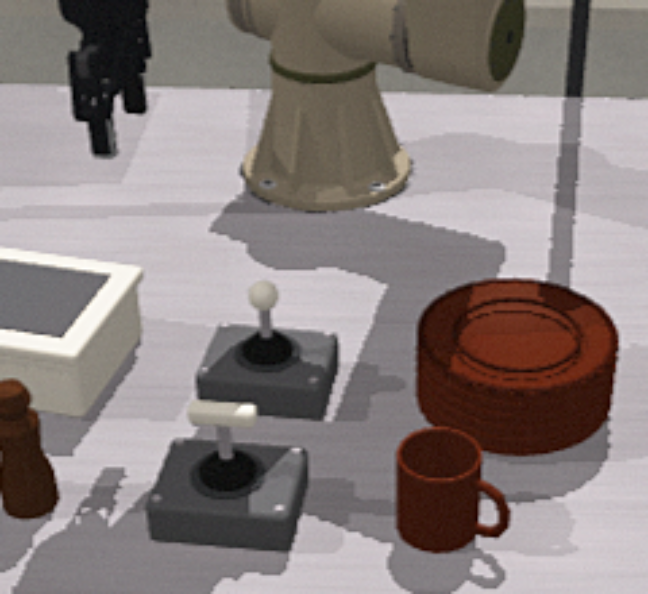

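The ball stick at (263,297) and the T-stick at (222,413) both stand upright, the plates at (515,365) haven't moved, and the gripper is well clear at (105,110). Handing in.

```bash
python3 -c "
from workcell import ticket
print(ticket.hand_in())"
```

```text
the job is handed in; nothing more can be done
None
```

I gripped the ball on the camera remote's stick and tilted it about 26 mm (roughly 22°) towards the brown clay plates. I held it there a little over 2 s, brought it back upright, let go and backed clear. I handed in after about 12.6 s on the robot's clock.

**Last checks:**
- **Ball:** it is back at about (0.486, -0.019, 0.114), within 1–4 mm of where it started, so the stick is upright.
- **T-stick:** its depth reading is the same as at the start.
- **Plates:** they are within about 4 mm of the first reading, which is detector noise.
- **Arm:** the wrist force is about zero and nothing is being touched.

**What disagreed or was not fully checked:**
- **Fingertip position:** the real fingertips end about 41 mm behind the reported TCP, although the description puts the TCP at the very end of the fingers. My first close therefore shut on air just above the ball and moved nothing. I measured the offset with two cameras, went 42 mm lower and gripped properly.
- **Tilt during the hold:** I measured the ball only at the start of the hold. The two cameras gave about 24 and 28 mm, both above the 19 mm needed. After that I relied on the arm holding still and the finger gap staying constant.

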